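# Turn the hallway organiser and try the flashlight

## Task

Turn the round organiser by pushing the short wooden posts on its rim until the flashlight's lens is at the front, lined up over the pointed tongue of the foot; do not touch the flashlight while turning. Then press the flashlight's rubber button all the way in with a fingertip, let it spring back and move clear, leaving the flashlight lined up with the tongue. Nothing is to be picked up: the flashlight stays in its cradle, the coin jar and the flat tin stay in their places on the disc, and the comb, matchbox, bowl and alarm clock on the shelf stay where they are.

Things in the scene. Friction and masses are not known exactly. Their poses are not given: they have to be found in the camera images.
- foot: Fixed white plastic foot of the rotating organiser, a disc of 220 mm diameter, 12 mm thick, lying on the shelf; origin at its centre on the shelf surface. Its -x axis points along the tongue, a flat 34 mm wide, 10 mm thick pointed strip whose tip is 189 mm from the centre and sticks out about 54 mm from under the rotating disc: this is the front. z is up.
- turntable: Rotating pine disc, 270 mm diameter, 16 mm thick, turning either way (nearly two full turns from its start) about the vertical axis through the foot's centre; a little friction (0.07 N m, under 1 N at the posts) stops it where it is left. Origin on the axis at the disc's underside, 14 mm above the shelf; disc top 30 mm above the shelf. z is up; its -x axis points along the flashlight towards the lens.
- post0 (a point): Top centre of a round upright wooden post, 14 mm diameter, 40 mm tall, on the rim of the disc 120 mm from the axis (top 70 mm above the shelf). Seen from above it stands 135 degrees anticlockwise from the disc's +x axis, i.e. 45 degrees clockwise from the flashlight. The posts turn with the disc.
- post1 (a point): Top centre of a round upright wooden post, 14 mm diameter, 40 mm tall, on the rim of the disc 120 mm from the axis (top 70 mm above the shelf). Seen from above it stands 45 degrees anticlockwise from the disc's +x axis. The posts turn with the disc.
- post2 (a point): Top centre of a round upright wooden post, 14 mm diameter, 40 mm tall, on the rim of the disc 120 mm from the axis (top 70 mm above the shelf). Seen from above it stands 45 degrees clockwise from the disc's +x axis. The posts turn with the disc.
- post3 (a point): Top centre of a round upright wooden post, 14 mm diameter, 40 mm tall, on the rim of the disc 120 mm from the axis (top 70 mm above the shelf). Seen from above it stands 135 degrees clockwise from the disc's +x axis, i.e. 45 degrees anticlockwise from the flashlight. The posts turn with the disc.
- lens (a point): Centre of the flat lens face of the loose aluminium flashlight, 110 mm from the disc's axis, 52 mm above the shelf. The flashlight (125 mm long, hexagonal barrel 26 mm across flats, round head 36 mm diameter and 28 mm long, 160 g) lies along a radius of the disc, lens outward, button up.
- flashlight_mid (a point): Point on the flashlight's barrel axis right under the button, 45 mm from the disc's axis, 52 mm above the shelf; x runs from the lens to the tail. The barrel's flat top is 65 mm above the shelf.
- cradle (a point): Point fixed on the disc where point flashlight_mid belongs: the wooden channel (43 mm wide, 88 mm long, with an end stop at the tail) that holds the barrel with about 1.5 mm play at each side and 3 mm lengthwise.
- button_top (a point): Top centre of the flashlight's round black rubber button, 18 mm diameter, standing 5 mm above the barrel, 70 mm above the shelf when out.
- flash_button (a joint): Travel of the rubber button: 0 m out, 0.004 m fully in; springs back by itself. It starts to move at about 1.4 N and takes about 5 N to be fully in.
- jar_spot (a point): Point on the disc's top, 60 mm from the axis along the disc's +y, where the coin jar stands.
- coin_jar: Loose glass coin jar with a metal lid, 56 mm diameter, 56 mm tall, 250 g, standing on the disc (its top 86 mm above the shelf); origin at the centre of its underside.
- tin_spot (a point): Point on the disc's top, 60 mm from the axis along the disc's -y, where the flat tin stands.
- polish_tin: Loose flat round metal tin, 62 mm diameter, 25 mm tall, standing on the disc; origin at the centre of its underside.
- comb: Loose grey plastic comb lying on the shelf beside the organiser, 150 x 30 x 5 mm; origin at the centre of its underside, x along its length.
- matchbox: Loose cardboard matchbox lying on the shelf on the other side of the organiser, 52 x 36 x 15 mm; origin at the centre of its underside.
- key_bowl: Loose white ceramic bowl, 110 mm diameter, 40 mm tall, on the left of the shelf; origin at the centre of its underside.
- alarm_clock: Loose black alarm clock, 45 x 100 x 85 mm tall, on the right of the shelf; origin at the centre of its underside.
There are look-alikes about, which are no part of the job. Of the things shaped like the part that bears lens, the aluminium one is meant.

How it is judged:
On the way, in this order (a step that is already met when the one before it is completed fails the run):
1. the flashlight's lens is brought to the front, over the tongue (within 16 mm sideways), and the disc is at rest, the button still out (x of lens in the frame of foot below -0.08 m and y of lens in the frame of foot between -0.016 and 0.016 m and angular speed of turntable below 0.15 rad/s and value of joint flash_button below 0.0015 m), for 0.2 s.
2. the button is pressed all the way in (at least 3 mm of 4) (value of joint flash_button above 0.003 m and x of lens in the frame of foot below -0.08 m and y of lens in the frame of foot between -0.02 and 0.02 m).
At the end, for the whole second after the job is handed in: Lens at the front within 16 mm sideways of the tongue's line, disc at rest; button out again after its press; flashlight within 10 mm of its cradle, jar (upright) and tin within 15 mm of their places on the disc; comb, matchbox, bowl, clock moved under 20 mm (x of lens in the frame of foot below -0.08 m and y of lens in the frame of foot between -0.016 and 0.016 m and angular speed of turntable below 0.1 rad/s and value of joint flash_button below 0.001 m and distance between flashlight_mid and cradle below 0.01 m and distance between coin_jar and jar_spot below 0.015 m and distance between polish_tin and tin_spot below 0.015 m and angle between coin_jar's own z axis and vertical below 0.1 rad and distance of each of comb, matchbox, key_bowl, alarm_clock from where it was at the start of the episode below 0.02 m); the robot touches nothing.
It fails at once if the flashlight is touched (over 0.5 N) before its lens is at the front (within 22 mm sideways of the tongue's line) (contact force between any of the fingers, the arm and flashlight above 0.5 N and not (x of lens in the frame of foot below -0.08 m and y of lens in the frame of foot between -0.022 and 0.022 m)).
It fails at once if the flashlight is lifted or shifted out of its cradle by more than 15 mm (distance between flashlight_mid and cradle above 0.015 m).
It fails at once if the coin jar or the tin is lifted, or shifted more than 20 mm on the disc (distance between coin_jar and jar_spot above 0.02 m or distance between polish_tin and tin_spot above 0.02 m).
It fails at once if the comb, matchbox, bowl or clock is moved more than 25 mm (distance of any of comb, matchbox, key_bowl, alarm_clock from where it was at the start of the episode above 0.025 m).
It also fails if it takes over 64 s, if anything falls off the work surface, if the arm or the gripper's body presses on something with over 40 N, if the wrist force passes 120 N, or if a joint passes its speed limit or range.

## Robot

A 6-joint arm with a two-finger parallel gripper is mounted at the origin on the work surface. World frame = base frame: x ahead of the robot, y to its left, z up, the work surface at z = 0. Lengths are in m, angles in rad, forces in N, time in s.
With the tool pointing down it reaches from about 0.35 to 0.85 m from the base axis. Payload 8.1 kg.
Tool frame: the origin (TCP) lies on the centre line of the jaws, within the pads' length; the fingertips stand 25 mm ahead of it and the grasp point (between the pads) lies 6 mm ahead of it (r.finger_overhang is the distance from the TCP to the fingertips, in m); z points along the fingers, y is the direction in which the jaws open and shut (so a half turn about z gives the same grasp; the last joint's range is limited). The gripper opens to 93 mm and grips with 3 to 60 N. Pads are 15 mm wide; open, the fingers measure 128 mm over their backs; the gripper's body (75 mm by 188 mm) begins 65 mm behind the grasp point.
Start: joints at [1.181, 0.13, 1.488, -0, 1.523, -0.085], TCP at [0.18, 0.572, 0.244] pointing down, gripper open.
Joint ranges: [-2.96, 2.96], [-0.89, 2.26], [0.02, 2.5], [-1.34, 4.48], [0, 2.73], [-2.66, 2.66]. Speed limits (rad/s): [2.39, 2.39, 2.79, 3.14, 3.14, 3.14].

## Interface

Orientations are given as a rotation vector (axis times angle).
In Python, from station import r, get_image, camera_params gives the robot as it stands.
- The arm moves only by the tool move_arm, never from a script. Its argument "rows" is a list of rows, each an object of numbers: "tx", "ty", "tz": the shift along the tool's x, y, z in mm; "twist": the turn about the tool's z in degrees; "fingers": the finger opening in mm, from 0 to 93. In form: [{"tx": .., "ty": .., "tz": .., "twist": .., "fingers": ..}, ...]. A call has 1 to 20 rows; each row shifts and turns the pose as measured when the row begins, along the tool's axes as they then stand; what a row does not reach is not made up. A row lasts 1/12 s, in which the tool goes at most 41.7 mm and 7.16 degrees, less where a joint would pass 70% of its speed; a pose out of reach is approached as far as the arm can. A call is refused whole if a number of a shift passes 41.7 or a number of a turn 7.16, either way. A call with a gripper value outside its range is refused whole. The fingers move at their own pace and stop on an object; the grip force is fixed at half the most. Time passes only in rows, so rows that do not move let the fingers close. It gives the time, the measured TCP pose, the force and the opening at its end, in the units of the state.
- r.get_obs(): the state, without advancing time (a new reading comes with each control period).
- get_image(name): name is "scene" or "top" or "wrist"; returns the picture (480x640x3 uint8, blue, green, red); there is no depth.
- camera_params(name): a dict with "camera_matrix" (3x3 intrinsics, pixels), "D" ([k1, k2, p1, p2, k3] as OpenCV has them; the pictures are not rectified), "cam_to_world" (4x4, takes a point from camera to world coordinates). Camera axes: x right, y down, z forward; pixel columns grow to the right and rows downward; lengths in m; the calibration is good to about 2 mm. A picture is of the moment at which its call begins: read the wrist's pose just before it. camera_params takes no time and is no camera call; for the wrist camera it gives the pose at the moment of the call.
- r.finish_job(): hands the job in, once; it reports no verdict.
The state is a dict: "t": time; "joint_pos": joint angles; "qd": joint speeds; "joint_efforts": joint torques, N m; "eef_pos": TCP position; "orientation": TCP orientation; "contact_force": force on the tool from outside, world axes, zero at the start; "moment": the same for the moment, N m; "finger_gap": opening from 0.0 (shut) to 1.0 (fully open).
Only numpy, scipy, OpenCV 4.12 (cv2) and the standard library are available. Lean on these libraries where they do the work, as an engineer would, in place of code of your own. Each camera call takes 0.05 s, during which the arm holds its last target. There are 200 camera calls.

## Working session

There is one attempt and no reset: what is moved stays moved. The work goes in short steps, Python scripts to look and compute and a tool call to move; the robot and the scene stay as the last step left them, time stands still between calls to the robot, and variables do not carry over. Pictures are saved under pics/ and viewed, about 8 in all and at most 12, crops included, and the job is handed in when it is done.

Besides the shell and the picture viewer there is one more tool, called as name(argument=value, ...), one argument or row to a line, values as JSON. move_arm: Moves the arm, as the interface text tells. Its arguments: {"type":"object","properties":{"rows":{"type":"array"}},"required":["rows"]}

```bash
mkdir -p pics
python3 - <<'E'
from station import r,get_image,camera_params
import cv2,numpy as np
for n in("top","scene"):
    im=get_image(n); cv2.imwrite(f"pics/{n}0.png",im)
    p=camera_params(n); print(n,np.round(p["camera_matrix"],1).tolist(),p["D"],np.round(p["cam_to_world"],3).tolist())
o=r.get_obs(); print(o["t"],o["eef_pos"],o["orientation"],o["contact_force"],r.finger_overhang)
E
```

```text
top [[547.5, 0.0, 321.4], [0.0, 547.5, 239.7], [0.0, 0.0, 1.0]] [-0.12058735  0.          0.          0.          0.        ] [[0.025, -0.985, 0.169, 0.318], [-0.999, -0.029, -0.019, 0.001], [0.023, -0.168, -0.985, 1.232], [0.0, 0.0, 0.0, 1.0]]
scene [[453.6, 0.0, 320.5], [0.0, 453.6, 235.6], [0.0, 0.0, 1.0]] [-0.02268374  0.          0.          0.          0.        ] [[-0.673, 0.463, -0.577, 1.137], [0.739, 0.441, -0.509, 0.546], [0.019, -0.769, -0.639, 0.748], [0.0, 0.0, 0.0, 1.0]]
0.1 [0.17986381 0.57192889 0.24270669] [-4.76899555e-01 -3.10475303e+00  2.47224836e-03] [0.1957324  0.39490069 1.05174091] 0.025
```

View pics/top0.png

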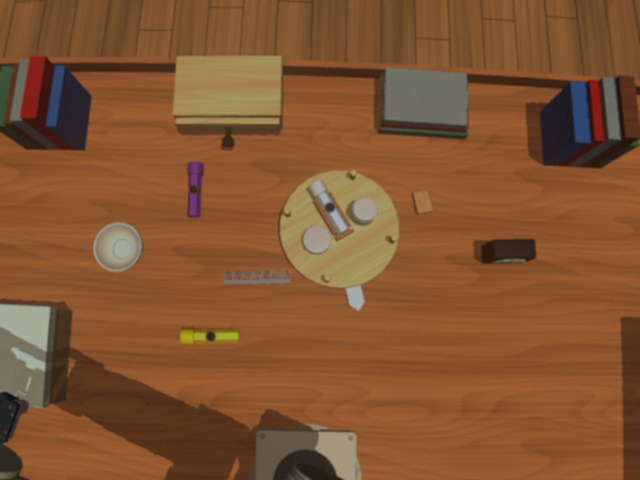

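View pics/scene0.png

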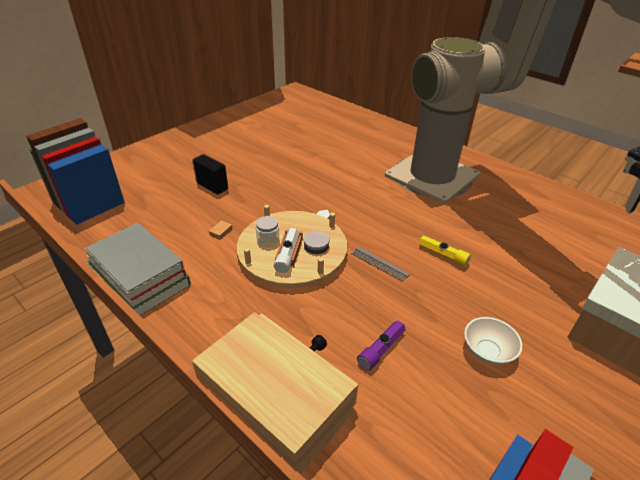

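The aluminium flashlight is the silver one on the disc (lens near 317,187 in the top view, button near 330,207). The purple one (195,190) and the yellow one (210,337) lie on the shelf and are look-alikes. The tongue tip is near (359,308). Next I measure these and confirm them in an enlarged crop.

```bash
cat > h.py <<'E'
from station import r,get_image,camera_params
import cv2,numpy as np
def ray(n,uv,z,p=None):
    p=p or camera_params(n); T=p["cam_to_world"]
    u=cv2.undistortPoints(np.array(uv,float).reshape(-1,1,2),p["camera_matrix"],np.array(p["D"])).reshape(-1,2)
    d=np.c_[u,np.ones(len(u))]@T[:3,:3].T; c=T[:3,3]
    return c+d*((z-c[2])/d[:,2])[:,None]
def proj(n,P):
    p=camera_params(n); T=np.linalg.inv(p["cam_to_world"])
    return cv2.projectPoints(np.array(P,float).reshape(-1,1,3),cv2.Rodrigues(T[:3,:3])[0],T[:3,3],p["camera_matrix"],np.array(p["D"]))[0].reshape(-1,2)
E
python3 - <<'E'
from h import *
im=cv2.imread("pics/top0.png"); hsv=cv2.cvtColor(im,cv2.COLOR_BGR2HSV)
m=cv2.inRange(hsv,(14,60,90),(32,255,255)); m[:160]=0;m[300:]=0;m[:,:270]=0;m[:,410:]=0
m=cv2.morphologyEx(m,cv2.MORPH_OPEN,np.ones((3,3)))
c=max(cv2.findContours(m,0,2)[0],key=cv2.contourArea); h=cv2.convexHull(c)
P=ray("top",h.reshape(-1,2),.03)[:,:2]
A=np.c_[2*P,np.ones(len(P))]; s=np.linalg.lstsq(A,(P**2).sum(1),rcond=None)[0]; print("disc c",s[:2],"R",np.sqrt(s[2]+s[:2]@s[:2]),len(P))
w=cv2.inRange(hsv,(0,0,110),(180,90,255)); w[:280]=0;w[320:]=0;w[:,:330]=0;w[:,380:]=0
q=cv2.findNonZero(w).reshape(-1,2); mm=ray("top",q,.01); C=s[:2]; d=mm[:,:2]-C
print("tongue tip r",np.linalg.norm(d,axis=1).max(),"ang",np.degrees(np.arctan2(*(d.mean(0)[::-1]))),len(q))
for n,uv,z in[("button",(330,207),.07),("lens",(317,185),.052),("post",(352,174),.07),("post",(287,211),.07),("post",(392,239),.07),("post",(327,278),.07),("jar",(364,210),.086),("tin",(317,239),.055),("comb l",(225,277),0.005),("comb r",(290,278),0.005),("mb",(422,203),.015)]:
    p=ray("top",[uv],z)[0]; e=p[:2]-C; print(n,np.round(p,3),"r",round(np.linalg.norm(e),3),"ang",round(np.degrees(np.arctan2(e[1],e[0])),1))
cv2.imwrite("pics/crop0.png",cv2.resize(im[160:320,220:440],None,fx=3.6,fy=3.6,interpolation=cv2.INTER_CUBIC))
E
```

```text
disc c [ 0.55317535 -0.06125479] R 0.13595353559025355 45
tongue tip r 0.18810229874405285 ang -165.71665939509538 373
button [ 0.59  -0.038  0.07 ] r 0.044 ang 32.6
lens [ 0.644 -0.008  0.052] r 0.105 ang 30.4
post [ 0.666 -0.085  0.07 ] r 0.115 ang -11.7
post [0.578 0.055 0.07 ] r 0.119 ang 77.8
post [ 0.523 -0.174  0.07 ] r 0.116 ang -104.9
post [ 0.435 -0.035  0.07 ] r 0.121 ang 167.4
jar [ 0.582 -0.11   0.086] r 0.057 ang -59.6
tin [ 0.521 -0.011  0.055] r 0.059 ang 122.8
comb l [0.437 0.192 0.005] r 0.279 ang 114.6
comb r [0.439 0.046 0.005] r 0.157 ang 136.7
mb [ 0.619 -0.251  0.015] r 0.201 ang -70.8
```

View pics/crop0.png

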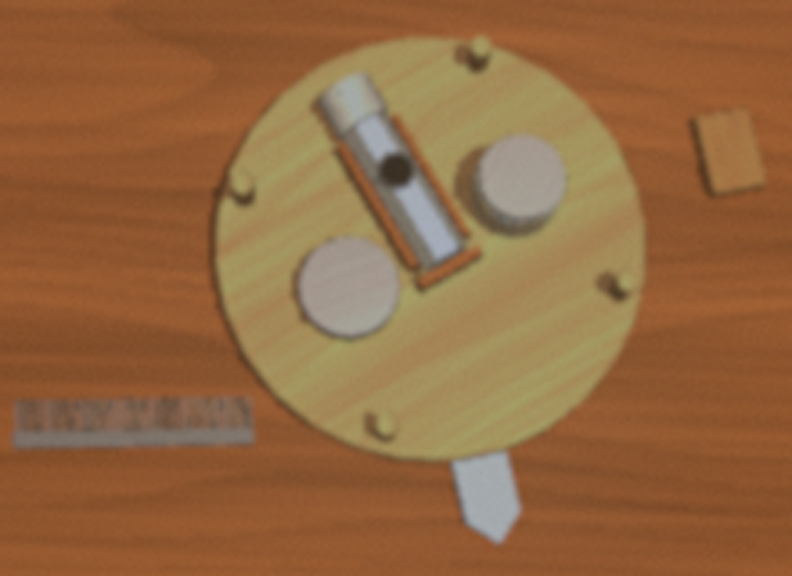

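Measurements agree with the sizes given: disc radius 0.136 m, posts at 0.115–0.121 m, tongue tip at 0.188 m. The crop confirms the silver flashlight, whose heading is about 32°. The tongue heading is about -166°, so the disc must turn +162° (anticlockwise). I'll straddle the post at -12° with the fingers and carry it round an arc.

move_arm(
  rows=[
    {"tx":-33,"ty":-24},
    {"tx":-33,"ty":-24},
    {"tx":-33,"ty":-24},
    {"tx":-33,"ty":-24},
    {"tx":-33,"ty":-24},
    {"tx":-33,"ty":-24},
    {"tx":-33,"ty":-24},
    {"tx":-33,"ty":-24},
    {"tx":-33,"ty":-24},
    {"tx":-33,"ty":-24},
    {"tx":-33,"ty":-24},
    {"tx":-33,"ty":-24},
    {"tx":-33,"ty":-24},
    {"tx":-33,"ty":-24},
    {"tx":-33,"ty":-24},
    {"tx":-33,"ty":-24},
    {"tx":-33,"ty":-24},
    {"tx":-33,"ty":-24},
    {"tx":-33,"ty":-24},
    {"tx":-33,"ty":-24},
  ],
)

```text
invalid input at $.rows[0]: expected keys tx, ty, tz, twist, fingers
```

move_arm(
  rows=[
    {"twist":7,"fingers":34},
    {"twist":7,"fingers":34},
    {"twist":7,"fingers":34},
    {"twist":7,"fingers":34},
    {"twist":7,"fingers":34},
    {"twist":7,"fingers":34},
    {"twist":7,"fingers":34},
    {"twist":7,"fingers":34},
    {"twist":7,"fingers":34},
    {"twist":7,"fingers":34},
    {"twist":7,"fingers":34},
    {"twist":7,"fingers":34},
    {"twist":7,"fingers":34},
    {"twist":7,"fingers":34},
    {"twist":7,"fingers":34},
    {"twist":7,"fingers":34},
    {"twist":7,"fingers":34},
    {"twist":7,"fingers":34},
    {"twist":7,"fingers":34},
    {"twist":7,"fingers":34},
  ],
)

```text
invalid input at $.rows[0]: expected keys tx, ty, tz, twist, fingers
```

All five keys are needed.

move_arm(
  rows=[
    {"tx":-33,"ty":-24,"tz":0,"twist":0,"fingers":34},
    {"tx":-33,"ty":-24,"tz":0,"twist":0,"fingers":34},
    {"tx":-33,"ty":-24,"tz":0,"twist":0,"fingers":34},
    {"tx":-33,"ty":-24,"tz":0,"twist":0,"fingers":34},
    {"tx":-33,"ty":-24,"tz":0,"twist":0,"fingers":34},
    {"tx":-33,"ty":-24,"tz":0,"twist":0,"fingers":34},
    {"tx":-33,"ty":-24,"tz":0,"twist":0,"fingers":34},
    {"tx":-33,"ty":-24,"tz":0,"twist":0,"fingers":34},
    {"tx":-33,"ty":-24,"tz":0,"twist":0,"fingers":34},
    {"tx":-33,"ty":-24,"tz":0,"twist":0,"fingers":34},
    {"tx":-33,"ty":-24,"tz":0,"twist":0,"fingers":34},
    {"tx":-33,"ty":-24,"tz":0,"twist":0,"fingers":34},
    {"tx":-33,"ty":-24,"tz":0,"twist":0,"fingers":34},
    {"tx":-33,"ty":-24,"tz":0,"twist":0,"fingers":34},
    {"tx":-33,"ty":-24,"tz":0,"twist":0,"fingers":34},
    {"tx":-33,"ty":-24,"tz":0,"twist":0,"fingers":34},
    {"tx":-33,"ty":-24,"tz":0,"twist":0,"fingers":34},
    {"tx":-33,"ty":-24,"tz":0,"twist":0,"fingers":34},
    {"tx":-33,"ty":-24,"tz":0,"twist":0,"fingers":34},
    {"tx":-33,"ty":-24,"tz":0,"twist":0,"fingers":34},
  ],
)

```text
t: 1.77
eef_pos: [0.6688, -0.0969, 0.2319]
orientation: [-0.456, -3.096, 0.011]
contact_force: [0.5, 0.3, 0.3]
finger_gap: 0.37
```

move_arm(
  rows=[
    {"tx":0,"ty":0,"tz":0,"twist":7,"fingers":34},
    {"tx":0,"ty":0,"tz":0,"twist":7,"fingers":34},
    {"tx":0,"ty":0,"tz":0,"twist":7,"fingers":34},
    {"tx":0,"ty":0,"tz":0,"twist":7,"fingers":34},
    {"tx":0,"ty":0,"tz":0,"twist":7,"fingers":34},
    {"tx":0,"ty":0,"tz":0,"twist":7,"fingers":34},
    {"tx":0,"ty":0,"tz":0,"twist":7,"fingers":34},
    {"tx":0,"ty":0,"tz":0,"twist":7,"fingers":34},
    {"tx":0,"ty":0,"tz":0,"twist":7,"fingers":34},
    {"tx":0,"ty":0,"tz":0,"twist":7,"fingers":34},
    {"tx":0,"ty":0,"tz":0,"twist":7,"fingers":34},
    {"tx":0,"ty":0,"tz":0,"twist":7,"fingers":34},
    {"tx":0,"ty":0,"tz":0,"twist":7,"fingers":34},
    {"tx":0,"ty":0,"tz":0,"twist":7,"fingers":34},
    {"tx":0,"ty":0,"tz":0,"twist":7,"fingers":34},
    {"tx":0,"ty":0,"tz":0,"twist":7,"fingers":34},
    {"tx":0,"ty":0,"tz":0,"twist":7,"fingers":34},
    {"tx":0,"ty":0,"tz":0,"twist":7,"fingers":34},
    {"tx":0,"ty":0,"tz":0,"twist":7,"fingers":34},
    {"tx":0,"ty":0,"tz":0,"twist":7,"fingers":34},
  ],
)

```text
t: 3.43
eef_pos: [0.6644, -0.1075, 0.2089]
orientation: [-3.086, -0.543, 0.068]
contact_force: [0.3, 0.4, -0.6]
finger_gap: 0.366
```

```bash
cat >> h.py <<'E'
from scipy.spatial.transform import Rotation as Ro
def to(x,y,z,h):
    o=r.get_obs(); R=Ro.from_rotvec(o["orientation"]).as_matrix(); p=np.array(o["eef_pos"])
    d=R.T@(np.array([x,y,z])-p)*1000; hd=np.degrees(np.arctan2(R[1,1],R[0,1]))
    print("t",round(o["t"],2),"pos",np.round(p,4),"heading",round(hd,1),"tilt",round(np.degrees(np.arccos(-R[2,2])),2),"f",np.round(o["contact_force"],1),"q6",round(o["joint_pos"][5],2),"gap",round(o["finger_gap"],3))
    print("delta mm",np.round(d,1),"twist",round(-((h-hd+180)%360-180),1)); return d
E
python3 -c "
from h import *
to(.670,-.088,.12,-103)"
```

```text
t 3.43 pos [ 0.6644 -0.1075  0.2089] heading -70.1 tilt 2.53 f [ 0.3  0.4 -0.6] q6 0.99 gap 0.366
delta mm [ 15.6 -15.1  88.6] twist 32.9
```

move_arm(
  rows=[
    {"tx":8,"ty":-7.5,"tz":0,"twist":0,"fingers":34},
    {"tx":8,"ty":-7.5,"tz":0,"twist":0,"fingers":34},
    {"tx":0,"ty":0,"tz":0,"twist":7,"fingers":34},
    {"tx":0,"ty":0,"tz":0,"twist":7,"fingers":34},
    {"tx":0,"ty":0,"tz":0,"twist":7,"fingers":34},
    {"tx":0,"ty":0,"tz":0,"twist":7,"fingers":34},
    {"tx":0,"ty":0,"tz":0,"twist":6,"fingers":34},
    {"tx":0,"ty":0,"tz":25,"twist":0,"fingers":34},
    {"tx":0,"ty":0,"tz":25,"twist":0,"fingers":34},
    {"tx":0,"ty":0,"tz":15,"twist":0,"fingers":34},
    {"tx":0,"ty":0,"tz":0,"twist":0,"fingers":34},
  ],
)

```text
t: 4.35
eef_pos: [0.6757, -0.0751, 0.139]
orientation: [3.117, -0.364, -0.071]
contact_force: [0.3, 0.4, -0.7]
finger_gap: 0.369
```

Run:
```python
from h import *
to(.670,-.088,.075,-103)
p=camera_params("wrist"); im=get_image("wrist")
for q in[(.670,-.088,.07)]: print(proj("wrist",[q]))
cv2.imwrite("pics/w1.png",im)
```

```text
t 4.35 pos [ 0.6757 -0.0751  0.139 ] heading -103.3 tilt 2.59 f [ 0.3  0.4 -0.7] q6 1.62 gap 0.369
delta mm [ 0.3 13.4 64.2] twist -0.3
[[347.45333998 265.02125171]]
```

View pics/w1.png

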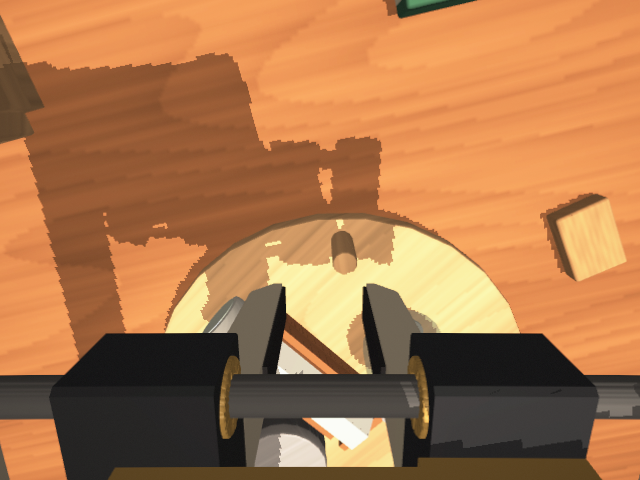

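The wrist view shows the post top at (345,263), and (347,265) was predicted, so the position holds to about 1 mm. It is 13 mm off the jaw centre, so I shift over and go down around it.

move_arm(
  rows=[
    {"tx":0,"ty":7,"tz":0,"twist":0,"fingers":34},
    {"tx":0,"ty":6.5,"tz":0,"twist":0,"fingers":34},
    {"tx":0,"ty":0,"tz":15,"twist":0,"fingers":34},
    {"tx":0,"ty":0,"tz":15,"twist":0,"fingers":34},
    {"tx":0,"ty":0,"tz":15,"twist":0,"fingers":34},
    {"tx":0,"ty":0,"tz":12,"twist":0,"fingers":34},
  ],
)

```text
t: 4.9
eef_pos: [0.6763, -0.0897, 0.0888]
orientation: [3.117, -0.354, -0.047]
contact_force: [-0.6, 1.1, -0.5]
finger_gap: 0.365
```

Run:
```python
from h import *
to(.670,-.088,.075,-103)
```

```text
t 4.9 pos [ 0.6763 -0.0897  0.0888] heading -103.0 tilt 1.74 f [-0.6  1.1 -0.5] q6 1.6 gap 0.365
delta mm [-6.1 -0.3 14. ] twist 0.0
```

move_arm(
  rows=[
    {"tx":-5,"ty":0,"tz":11,"twist":0,"fingers":34},
    {"tx":0,"ty":-4,"tz":-0.5,"twist":-2,"fingers":34},
    {"tx":-0.3,"ty":-8,"tz":-0.7,"twist":-4,"fingers":34},
    {"tx":-0.5,"ty":-10.5,"tz":-0.7,"twist":-5,"fingers":34},
    {"tx":-0.5,"ty":-10.5,"tz":-0.7,"twist":-5,"fingers":34},
    {"tx":-0.5,"ty":-10.5,"tz":-0.7,"twist":-5,"fingers":34},
    {"tx":-0.5,"ty":-10.5,"tz":-0.7,"twist":-5,"fingers":34},
  ],
)

```text
t: 5.48
eef_pos: [0.6658, -0.037, 0.0689]
orientation: [-3.114, -0.375, 0.063]
contact_force: [0.2, -1.1, 0.7]
finger_gap: 0.367
```

```bash
cat >> h.py <<'E'
C=np.array([.5532,-.0613])
def arc():
    p=np.array(r.get_obs()["eef_pos"][:2])-C; th=np.degrees(np.arctan2(p[1],p[0]))
    print("tool r",np.linalg.norm(p).round(4),"ang",th.round(1)); e=C+.12*p/np.linalg.norm(p); to(e[0],e[1],.073,th-90)
E
python3 - <<'E'
from h import *
arc()
E
```

```text
tool r 0.1152 ang 12.2
t 5.48 pos [ 0.6658 -0.037   0.0689] heading -76.3 tilt 2.31 f [ 0.2 -1.1  0.7] q6 1.2 gap 0.367
delta mm [ 4.7  0.1 -4.3] twist 1.5
```

move_arm(
  rows=[
    {"tx":1,"ty":-10.5,"tz":-1.5,"twist":-5,"fingers":34},
    {"tx":1,"ty":-10.5,"tz":-1.5,"twist":-5,"fingers":34},
    {"tx":0,"ty":-10.5,"tz":-1.5,"twist":-5,"fingers":34},
    {"tx":0,"ty":-10.5,"tz":-1,"twist":-5,"fingers":34},
    {"tx":0,"ty":-10.5,"tz":-1,"twist":-5,"fingers":34},
    {"tx":0,"ty":-10.5,"tz":-1,"twist":-5,"fingers":34},
    {"tx":0,"ty":-10.5,"tz":-1,"twist":-5,"fingers":34},
    {"tx":0,"ty":-10.5,"tz":-1,"twist":-5,"fingers":34},
    {"tx":0,"ty":-10.5,"tz":-1,"twist":-5,"fingers":34},
    {"tx":0,"ty":-10.5,"tz":-1,"twist":-5,"fingers":34},
  ],
)

```text
t: 6.32
eef_pos: [0.602, 0.0466, 0.0723]
orientation: [-2.61, -1.706, 0.06]
contact_force: [0.8, -1.0, -0.6]
finger_gap: 0.369
```

Run:
```python
from h import *
arc()
```

```text
tool r 0.1184 ang 65.7
t 6.32 pos [0.602  0.0466 0.0723] heading -23.7 tilt 2.56 f [ 0.8 -1.  -0.6] q6 0.41 gap 0.369
delta mm [ 1.5 -0.  -0.7] twist 0.6
```

Tracking well, with the tool at 66° and aiming for about 154°.

move_arm(
  rows=[
    {"tx":0.2,"ty":-10.5,"tz":-0.7,"twist":-5,"fingers":34},
    {"tx":0.2,"ty":-10.5,"tz":-0.7,"twist":-5,"fingers":34},
    {"tx":0,"ty":-10.5,"tz":-0.7,"twist":-5,"fingers":34},
    {"tx":0,"ty":-10.5,"tz":-0.7,"twist":-5,"fingers":34},
    {"tx":0,"ty":-10.5,"tz":-0.7,"twist":-5,"fingers":34},
    {"tx":0,"ty":-10.5,"tz":-0.7,"twist":-5,"fingers":34},
    {"tx":0,"ty":-10.5,"tz":-0.7,"twist":-5,"fingers":34},
    {"tx":0,"ty":-10.5,"tz":-0.7,"twist":-5,"fingers":34},
    {"tx":0,"ty":-10.5,"tz":-0.7,"twist":-5,"fingers":34},
    {"tx":0,"ty":-10.5,"tz":-0.7,"twist":-5,"fingers":34},
    {"tx":0,"ty":-10.5,"tz":-0.7,"twist":-5,"fingers":34},
    {"tx":0,"ty":-10.5,"tz":-0.7,"twist":-5,"fingers":34},
  ],
)

```text
t: 7.32
eef_pos: [0.476, 0.0366, 0.0771]
orientation: [-1.32, -2.808, 0.032]
contact_force: [1.9, 0.4, -0.0]
finger_gap: 0.365
```

Run:
```python
from h import *
arc()
```

```text
tool r 0.1247 ang 128.3
t 7.32 pos [0.476  0.0366 0.0771] heading 39.7 tilt 2.52 f [ 1.9  0.4 -0. ] q6 -0.72 gap 0.365
delta mm [-4.8  0.   4. ] twist 1.4
```

move_arm(
  rows=[
    {"tx":-2,"ty":-10.5,"tz":1,"twist":-5,"fingers":34},
    {"tx":-2,"ty":-10.5,"tz":0,"twist":-5,"fingers":34},
    {"tx":-1,"ty":-8,"tz":0,"twist":-4,"fingers":34},
    {"tx":-0.5,"ty":-5,"tz":0,"twist":-2,"fingers":34},
    {"tx":0,"ty":-2,"tz":0,"twist":-1,"fingers":34},
    {"tx":0,"ty":0,"tz":0,"twist":0,"fingers":34},
  ],
)

```text
t: 7.82
eef_pos: [0.4516, 0.0051, 0.0734]
orientation: [-0.857, -2.979, 0.02]
contact_force: [0.1, 1.0, -0.1]
finger_gap: 0.363
```

Run:
```python
from h import *
arc()
im=get_image("top"); cv2.imwrite("pics/top1.png",cv2.resize(im[160:320,220:440],None,fx=3.6,fy=3.6,interpolation=cv2.INTER_CUBIC))
```

```text
tool r 0.1214 ang 146.8
t 7.82 pos [0.4516 0.0051 0.0734] heading 57.9 tilt 2.52 f [ 0.1  1.  -0.1] q6 -1.11 gap 0.363
delta mm [-1.4 -0.   0.4] twist 1.1
```

View pics/top1.png

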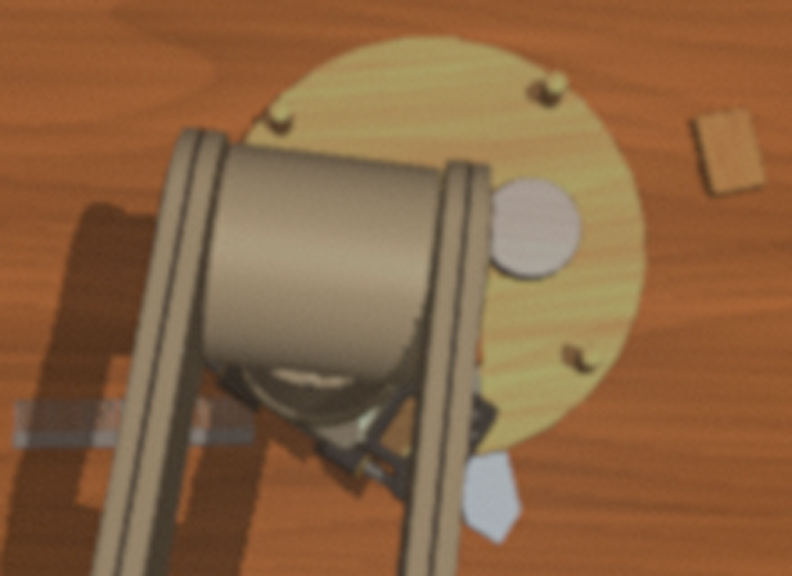

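The arm hides the flashlight, but three posts show at crop pixels (553,82), (280,112) and (572,350). I use them to get the disc's heading.

Run:
```python
from h import *
for uv in[(553,80),(282,112),(574,348)]:
    p=ray("top",[np.array(uv)/3.6+(220,160)],.07)[0,:2]-C; a=np.degrees(np.arctan2(p[1],p[0])); print(np.linalg.norm(p).round(3),a.round(1),"heading",(a+45)%90-180)
tip=ray("top",[np.array((498,543))/3.6+(220,160)],.01)[0,:2]-C; print("tip",np.linalg.norm(tip),np.degrees(np.arctan2(tip[1],tip[0])))
```

```text
0.119 -36.6 heading -171.619635044155
0.117 53.1 heading -171.92403282104465
0.11 -129.1 heading -174.08990615904597
tip 0.18956982083488144 -165.6930457264091
```

The disc heading is about -172° and the tongue is at -165.7°, so it needs another 6° or so (12.5 mm at the post).

move_arm(
  rows=[
    {"tx":-0.5,"ty":-5,"tz":0,"twist":-2,"fingers":34},
    {"tx":-0.5,"ty":-4.5,"tz":0,"twist":-2,"fingers":34},
    {"tx":-0.3,"ty":-3,"tz":0,"twist":-2,"fingers":34},
    {"tx":0,"ty":0,"tz":0,"twist":0,"fingers":34},
    {"tx":0,"ty":0,"tz":0,"twist":0,"fingers":34},
  ],
)

```text
t: 8.28
eef_pos: [0.4463, -0.0055, 0.0721]
orientation: [-0.702, -3.018, 0.015]
contact_force: [-0.9, 0.2, 0.7]
finger_gap: 0.369
```

Run:
```python
from h import *
arc()
im=get_image("top")
# predicted post template check: post tops for headings
c=im[160:320,220:440]; hs=cv2.resize(c,None,fx=3.6,fy=3.6,interpolation=cv2.INTER_CUBIC); cv2.imwrite("pics/top2.png",hs)
```

```text
tool r 0.1206 ang 152.4
t 8.28 pos [ 0.4463 -0.0055  0.0721] heading 63.8 tilt 2.53 f [-0.9  0.2  0.7] q6 -1.23 gap 0.369
delta mm [-0.6 -0.  -1. ] twist 1.4
```

The tool moved 5.6° more. I back off the post and lift, then look.

move_arm(
  rows=[
    {"tx":0,"ty":4,"tz":0,"twist":0,"fingers":34},
    {"tx":0,"ty":2,"tz":0,"twist":0,"fingers":34},
    {"tx":0,"ty":0,"tz":-20,"twist":0,"fingers":34},
    {"tx":0,"ty":0,"tz":-30,"twist":0,"fingers":34},
    {"tx":0,"ty":0,"tz":-35,"twist":0,"fingers":34},
    {"tx":0,"ty":0,"tz":-35,"twist":0,"fingers":34},
    {"tx":0,"ty":0,"tz":-10,"twist":0,"fingers":0},
    {"tx":0,"ty":30,"tz":0,"twist":0,"fingers":0},
    {"tx":0,"ty":30,"tz":0,"twist":0,"fingers":0},
    {"tx":0,"ty":30,"tz":0,"twist":0,"fingers":0},
    {"tx":0,"ty":30,"tz":0,"twist":0,"fingers":0},
    {"tx":0,"ty":30,"tz":0,"twist":0,"fingers":0},
    {"tx":0,"ty":0,"tz":0,"twist":0,"fingers":0},
    {"tx":0,"ty":0,"tz":0,"twist":0,"fingers":0},
  ],
)

```text
t: 9.5
eef_pos: [0.5254, 0.1453, 0.2025]
orientation: [-0.717, -3.014, 0.013]
contact_force: [0.3, -0.5, 0.3]
finger_gap: 0.004
```

Run:
```python
from h import *
arc()
im=get_image("top"); cv2.imwrite("pics/top3.png",cv2.resize(im[160:320,220:440],None,fx=3.6,fy=3.6,interpolation=cv2.INTER_CUBIC))
```

```text
tool r 0.2085 ang 97.7
t 9.5 pos [0.5254 0.1453 0.2025] heading 63.2 tilt 2.56 f [ 0.3 -0.5  0.3] q6 -0.93 gap 0.004
delta mm [-55.3 -70.6 128.7] twist 55.6
```

View pics/top3.png

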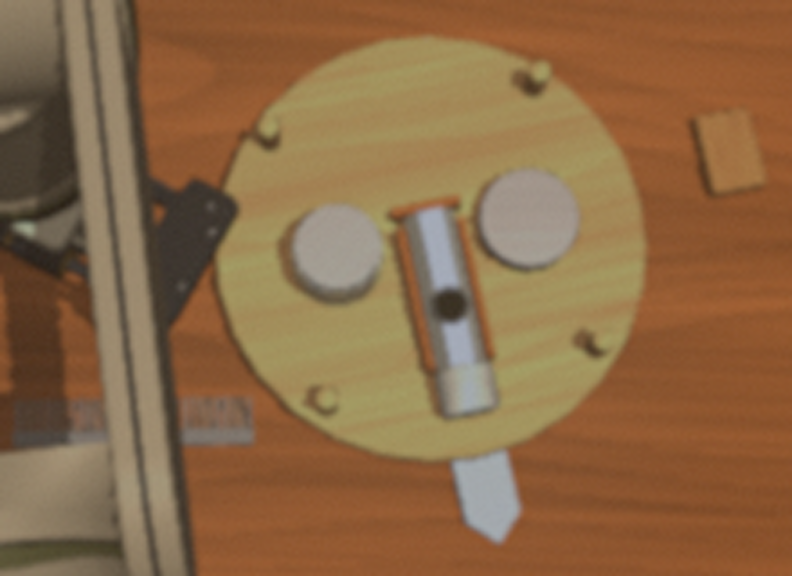

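The flashlight points along the tongue, with the lens at crop (468,410) and the button at (449,305); jar and tin are in place. Now I compute the alignment and the move to the button.

Run:
```python
from h import *
u=np.radians(-165.7); n=np.array([-np.sin(u),np.cos(u)]); a=np.array([np.cos(u),np.sin(u)])
for k,uv,z in[("post",(541,72),.07),("post",(268,128),.07),("post",(327,399),.07),("post",(600,343),.07),("button",(450,304),.07),("lens",(469,412),.056)]:
    p=ray("top",[np.array(uv)/3.6+(220,160)],z)[0,:2]; q=p-C; th=np.degrees(np.arctan2(q[1],q[0])); print(k,p.round(4),"along",(q@a).round(4),"side",(q@n).round(4),"ang",th.round(1),"post-heading",((th+45)%90-180).round(1))
b=C+.045*a; print(b); to(b[0],b[1],.14,63)
```

```text
post [ 0.6539 -0.1252] along -0.0818 side 0.0868 ang -32.4 post-heading -167.4
post [0.6133 0.0405] along -0.0834 side -0.0838 ang 59.4 post-heading -165.6
post [0.4493 0.    ] along 0.0855 side -0.0851 ang 149.4 post-heading -165.6
post [ 0.4874 -0.1622] along 0.0887 side 0.0815 ang -123.1 post-heading -168.1
button [ 0.5084 -0.0719] along 0.046 side -0.0008 ang -166.7 post-heading -121.7
lens [ 0.4454 -0.0854] along 0.1104 side -0.0033 ang -167.4 post-heading -122.4
[ 0.50959429 -0.07241496]
t 9.55 pos [0.5252 0.1452 0.2024] heading 63.2 tilt 2.57 f [-1.7 -0.1 -0.5] q6 -0.93 gap 0.007
delta mm [ -86.7 -200.1   62.5] twist 0.2
```

Aligned to about 1°, at most 3 mm sideways at the lens. Now I move above the button with the fingers shut and turn so they lie across the barrel.

move_arm(
  rows=[
    {"tx":-14.5,"ty":-33,"tz":0,"twist":0,"fingers":0},
    {"tx":-14.5,"ty":-33,"tz":0,"twist":0,"fingers":0},
    {"tx":-14.5,"ty":-33,"tz":0,"twist":0,"fingers":0},
    {"tx":-14.5,"ty":-33,"tz":0,"twist":0,"fingers":0},
    {"tx":-14.5,"ty":-33,"tz":0,"twist":0,"fingers":0},
    {"tx":-14.5,"ty":-33,"tz":0,"twist":0,"fingers":0},
    {"tx":0,"ty":0,"tz":0,"twist":-7,"fingers":0},
    {"tx":0,"ty":0,"tz":0,"twist":-7,"fingers":0},
    {"tx":0,"ty":0,"tz":0,"twist":-7,"fingers":0},
    {"tx":0,"ty":0,"tz":0,"twist":-7,"fingers":0},
    {"tx":0,"ty":0,"tz":0,"twist":-7,"fingers":0},
    {"tx":0,"ty":0,"tz":0,"twist":-6,"fingers":0},
    {"tx":0,"ty":0,"tz":0,"twist":0,"fingers":0},
  ],
)

```text
t: 10.63
eef_pos: [0.5034, -0.0904, 0.1997]
orientation: [0.41, -3.066, -0.01]
contact_force: [-0.0, -0.9, 0.4]
finger_gap: 0.006
```

```bash
cat >> h.py <<'E'
def tip(x,y,z):
    o=r.get_obs(); R=Ro.from_rotvec(o["orientation"]).as_matrix(); t=np.array(o["eef_pos"])+.025*R[:,2]
    print("tip",t.round(4),"tool x,y slopes",R[2,:2].round(3),"delta mm",((R.T@(np.array([x,y,z])-t))*1000).round(1))
E
python3 - <<'E'
from h import *
to(.5092,-.0725,.14,104); tip(.5092,-.0725,.075)
E
```

```text
t 10.63 pos [ 0.5034 -0.0904  0.1997] heading 105.2 tilt 2.78 f [-0.  -0.9  0.4] q6 -2.1 gap 0.006
delta mm [-13.1  14.9  59.4] twist 1.2
tip [ 0.5022 -0.0904  0.1748] tool x,y slopes [0.047 0.013] delta mm [-16.1  14.1  99.3]
```

move_arm(
  rows=[
    {"tx":-8,"ty":7,"tz":0,"twist":0,"fingers":0},
    {"tx":-8,"ty":7,"tz":0,"twist":0,"fingers":0},
    {"tx":0,"ty":0,"tz":25,"twist":0,"fingers":0},
    {"tx":0,"ty":0,"tz":25,"twist":0,"fingers":0},
    {"tx":0,"ty":0,"tz":20,"twist":0,"fingers":0},
    {"tx":0,"ty":0,"tz":8,"twist":0,"fingers":0},
    {"tx":0,"ty":0,"tz":0,"twist":0,"fingers":0},
  ],
)

```text
t: 11.22
eef_pos: [0.5147, -0.0694, 0.1206]
orientation: [0.374, -3.077, -0.008]
contact_force: [0.3, -0.1, -0.1]
finger_gap: 0.01
```

Run:
```python
from h import *
tip(.5092,-.0725,.075); print(proj("wrist",[(.5092,-.0725,.07)]))
cv2.imwrite("pics/w2.png",get_image("wrist"))
```

```text
tip [ 0.5137 -0.0694  0.0957] tool x,y slopes [0.041 0.01 ] delta mm [ 4.2 -2.2 20.8]
[[319.64241982 272.82126112]]
```

View pics/w2.png

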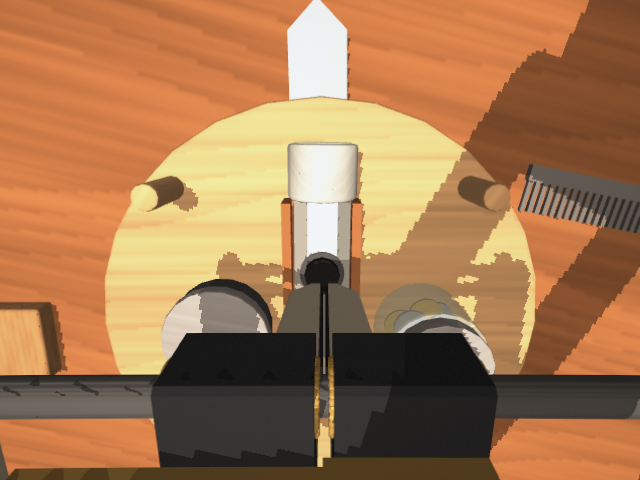

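The wrist view shows the flashlight in line with the tongue. The button is at (323,268), with (320,273) predicted, about 1 mm off. I correct and go down to just above it.

move_arm(
  rows=[
    {"tx":5,"ty":-1.5,"tz":0,"twist":0,"fingers":0},
    {"tx":0,"ty":0,"tz":10,"twist":0,"fingers":0},
    {"tx":0,"ty":0,"tz":7,"twist":0,"fingers":0},
    {"tx":0,"ty":0,"tz":0,"twist":0,"fingers":0},
  ],
)

```text
t: 11.6
eef_pos: [0.5122, -0.0724, 0.1075]
orientation: [0.372, -3.083, -0.004]
contact_force: [-0.3, 1.1, -0.9]
finger_gap: 0.007
```

Run:
```python
from h import *
tip(.5087,-.072,.066); print(r.get_obs()["contact_force"])
```

```text
tip [ 0.5113 -0.0724  0.0825] tool x,y slopes [0.036 0.007] delta mm [ 1.8  0.9 16.6]
[-0.25186202  1.11469222 -0.85538106]
```

move_arm(
  rows=[
    {"tx":1.5,"ty":0.5,"tz":5,"twist":0,"fingers":0},
    {"tx":0,"ty":0,"tz":4,"twist":0,"fingers":0},
    {"tx":0,"ty":0,"tz":3,"twist":0,"fingers":0},
    {"tx":0,"ty":0,"tz":2,"twist":0,"fingers":0},
  ],
)

```text
t: 11.93
eef_pos: [0.5111, -0.0728, 0.0938]
orientation: [0.371, -3.086, -0.003]
contact_force: [-1.0, 0.4, 3.7]
finger_gap: 0.005
```

Run:
```python
from h import *
tip(.5087,-.072,.066)
```

```text
tip [ 0.5103 -0.0728  0.0689] tool x,y slopes [0.033 0.006] delta mm [1.2 1.2 2.9]
```

move_arm(
  rows=[
    {"tx":0,"ty":0,"tz":2,"twist":0,"fingers":0},
    {"tx":0,"ty":0,"tz":2,"twist":0,"fingers":0},
  ],
)

```text
t: 12.1
eef_pos: [0.5113, -0.073, 0.0908]
orientation: [0.371, -3.087, -0.002]
contact_force: [-10.4, 0.0, 25.9]
finger_gap: 0.006
```

Run:
```python
from h import *
tip(.5087,-.072,.066)
```

```text
tip [ 0.5105 -0.073   0.0658] tool x,y slopes [0.032 0.005] delta mm [ 1.5  1.4 -0.1]
```

The force is 26 N with the tip at 65.8 mm, so the button is fully in. Release.

move_arm(
  rows=[
    {"tx":0,"ty":0,"tz":-3,"twist":0,"fingers":0},
    {"tx":0,"ty":0,"tz":-5,"twist":0,"fingers":0},
    {"tx":0,"ty":0,"tz":-15,"twist":0,"fingers":0},
    {"tx":0,"ty":0,"tz":-35,"twist":0,"fingers":0},
    {"tx":0,"ty":0,"tz":-40,"twist":0,"fingers":0},
    {"tx":0,"ty":0,"tz":-35,"twist":0,"fingers":0},
    {"tx":0,"ty":40,"tz":0,"twist":0,"fingers":0},
    {"tx":0,"ty":40,"tz":0,"twist":0,"fingers":0},
    {"tx":0,"ty":40,"tz":0,"twist":0,"fingers":0},
    {"tx":0,"ty":40,"tz":0,"twist":0,"fingers":0},
    {"tx":0,"ty":40,"tz":0,"twist":0,"fingers":0},
    {"tx":0,"ty":40,"tz":0,"twist":0,"fingers":0},
    {"tx":0,"ty":0,"tz":0,"twist":0,"fingers":0},
    {"tx":0,"ty":0,"tz":0,"twist":0,"fingers":0},
  ],
)

```text
t: 13.27
eef_pos: [0.4573, 0.1694, 0.2343]
orientation: [0.364, -3.093, -0.005]
contact_force: [0.4, -1.2, 0.4]
finger_gap: 0.006
```

Run:
```python
from h import *
to(.5,.1,.2,100)
im=get_image("top"); cv2.imwrite("pics/top4.png",cv2.resize(im[160:320,220:440],None,fx=3.6,fy=3.6,interpolation=cv2.INTER_CUBIC))
```

```text
t 13.27 pos [0.4573 0.1694 0.2343] heading 103.4 tilt 1.6 f [ 0.4 -1.2  0.4] q6 -1.56 gap 0.006
delta mm [-26.4 -77.7  33.1] twist 3.4
```

View pics/top4.png

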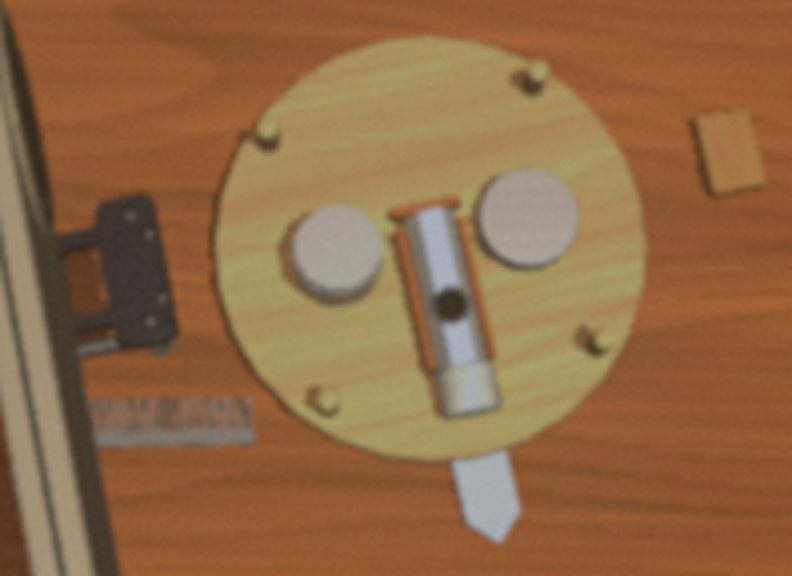

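Nothing has visibly moved: the lens is at (469,412) over the tongue, and jar, tin, comb and matchbox are in place. The arm is clear, so I hand in.

```bash
python3 -c "
from station import r
print(r.finish_job())"
```

```text
the job is handed in; nothing more can be done
None
```

I turned the organiser about 162° anticlockwise by one post until the flashlight's lens sat over the tongue, then pressed the button, let it go and moved clear. The job was handed in at about 13 s; it reports no verdict.

- **Alignment:** before the press the lens measured about 3 mm sideways of the tongue's line (16 mm allowed). The top picture after the press looks the same, though I did not re-measure it.
- **Button:** the fingertip reached about 66 mm above the shelf at 26 N, so about 4 mm of travel. That is more force than the 5 N needed, with about 10 N of it sideways along the barrel. I did not measure the spring-back itself; I only saw the button uncovered with the finger clear.
- **Everything else:** in the last picture the flashlight was in its cradle, the jar and tin were in place, and the comb and matchbox had not moved. The bowl and clock were outside that picture, and the arm did not go near them at low height.
- **Disagreements:** the posts gave disc headings 2.5° apart, between -165.6° and -168.1°, against the tongue at -165.7°. That is within tolerance. The tool also stayed tilted by about 2°, which the moves could not correct.

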